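# Vent the oil tank and take off its cap of unknown thread hand

## Task

The small hydraulic oil tank on the bench is to be topped up: first push its relief plunger straight down to its stop for a moment to vent it and let it spring back up, and only then loosen the round filler cap. Nobody remembers whether the cap's short thread is left- or right-handed, so turn it gently one way and, if it stops after a few degrees, go the other way, where it comes free within about a quarter turn. Lift the cap straight off and finish while still holding it in the gripper, still and upright, at least 5 cm clear above the neck's flange and over the tank, with the loose things round about left where they were.

Things in the scene. Friction and masses are not known exactly. Their poses are not given: they have to be found in the camera images.
- tank: grey oblong oil tank, fixed to the bench; 122 mm (x) by 246 mm (y, feet 262 mm), top of its steel cover plate 80 mm high. Origin: centre of its underside. On the cover stand the filler neck with its cap (at y = +56 mm) and the relief valve (at y = -56 mm; dark housing 52 mm across, 22 mm high, with a brass collar 36 mm across, up to 32 mm above the cover)
- neck (a point): point on the axis of the filler neck, in the upper face of its flange (58 mm across, 83 mm above the bench), on which the cap's rim rests; axes parallel to the tank's. The neck inside the cap is 24 mm high above this point, with two thread segments opposite one another
- cap: loose round black screw cap with fine upright knurls, 44 mm across (46 mm over the knurls), 40 mm high; about 0.1 kg. Origin: centre of its rim's underside, z up; screwed on, the origin is at the neck point and its x axis within 5 degrees of the tank's x axis. Grip it across its diameter in any direction; 10 to 20 N of grip are ample, and against a stop it slips in the fingers
- cap_top (a point): top centre of the cap, 42.5 mm above its rim, on a rib 34 x 6 mm along the cap's x axis. Thread: hand unknown, differs from start to start. Turned the wrong way it meets a stop within 10 degrees (15 if pushed); the right way it turns easily, can be lifted off from 55 degrees on and stops at about 100 degrees (aim for 75 to 85). It does not rise as it turns; locked, it lifts only 2 mm
- plunger (a joint): travel of the relief plunger in m: 0 up, 0.010 fully down at its stop; a spring pushes it up with 2 N at the top and 7 N at the stop
- plunger_top (a point): centre of the upper face of the plunger's head, a flat steel disc 30 mm across and 10 mm thick; 54 mm above the tank's cover (134 mm above the bench) when up; it moves down with the plunger
- small_bin: bystander: blue parts bin, 93 x 71 x 51 mm, loose; origin in its underside; leave alone
- offcut_1: bystander: pine offcut, 75 x 83 x 40 mm, loose; origin in its underside; leave alone
- tape_measure: bystander: tape measure, 58 x 77 x 62 mm, loose; origin in its underside; leave alone

How it is judged:
On the way, in this order (a step that is already met when the one before it is completed fails the run):
1. the relief plunger is pressed down to its stop while the cap is still screwed on as it was (value of joint plunger above 0.009 m and z of cap in the frame of neck below 0.006 m and angle between the x axis of cap and the x axis of tank, either way round below 0.3 rad), for 0.2 s.
2. the plunger is back up, the cap still on its neck (value of joint plunger below 0.002 m and z of cap in the frame of neck below 0.006 m), for 0.1 s.
3. the cap is lifted off its neck in the gripper (z of cap in the frame of neck above 0.03 m and contact force between cap and the fingers above 0.5 N), for 0.2 s.
At the end, for the whole second after the job is handed in: the fingers hold the cap: its rim at least 50 mm above the neck's flange and within 100 mm of the neck's axis, upright within 0.3 rad, still (under 0.02 m/s), not touching the tank; the plunger is back up (within 2 mm) (z of cap in the frame of neck above 0.05 m and contact force between cap and the fingers above 0.5 N and horizontal distance between cap and neck below 0.1 m and angle between cap's own z axis and vertical below 0.3 rad and linear speed of cap below 0.02 m/s and contact force between cap and tank below 0.1 N and value of joint plunger below 0.002 m); the arm keeps its last pose, push and grip.
It fails at once if the small bin is knocked more than 4 cm out of place (distance of small_bin from where it was at the start of the episode above 0.04 m).
It fails at once if the pine offcut is knocked more than 4 cm out of place (distance of offcut_1 from where it was at the start of the episode above 0.04 m).
It fails at once if the tape measure is knocked more than 4 cm out of place (distance of tape_measure from where it was at the start of the episode above 0.04 m).
It also fails if it takes over 51 s, if anything falls off the work surface, if the arm or the gripper's body presses on something with over 40 N, if the wrist force passes 120 N, or if a joint passes its speed limit or range.

## Robot

A 7-joint arm with a two-finger parallel gripper is mounted at the origin on a cart in front of the work surface, level with it; the furniture and walls round the work are solid. World frame = base frame: x ahead of the robot, y to its left, z up, the work surface at z = 0. Lengths are in m, angles in rad, forces in N, time in s.
With the tool pointing down it reaches from about 0.425 to 0.875 m from the base axis. Payload 8.4 kg.
Tool frame: the origin (TCP) lies midway between the tips of the shut fingers; the grasp point (between the pads) lies 19 mm behind it; z points along the fingers, y is the direction in which the jaws open and shut (so a half turn about z gives the same grasp; the last joint's range is limited). The gripper opens to 87 mm and grips with 3 to 60 N. Pads are 19 mm wide; open, the fingers measure 117 mm over their backs; the gripper's body (75 mm by 190 mm) begins 51 mm behind the grasp point.
Start: joints at [-1.282, 0.333, 0.04, 1.465, -0.013, 1.343, -0.059], TCP at [0.246, 0.602, 0.223] pointing down, gripper open.
Joint ranges: [-2.58, 2.58], [-0.38, 2.09], [-1.3, 1.39], [0.25, 2.4], [-1.5, 4.64], [0.08, 2.09], [-2.65, 2.65]. Speed limits (rad/s): [2.22, 2.22, 2.79, 2.79, 3.14, 3.14, 3.14].

## Interface

Orientations are given as [roll, pitch, yaw] about the fixed x, y, z axes, in that order (R = Rz(yaw) Ry(pitch) Rx(roll)).
In Python, from workcell import robot gives the robot as it stands.
- The arm moves only by the tool arm_command, never from a script. Its argument "increments" is a list of rows, each an object with "slide": the shift along the tool's x, y, z in m, a list of three; "twist": the turn, a rotation vector about the tool's x, y, z in degrees, a list of three. In form: [{"slide": [tx, ty, tz], "twist": [rx, ry, rz]}, ...]. A call has 1 to 12 rows; each row shifts and turns the commanded pose from where the row before left it, along the tool's axes as they then stand; what a row does not reach is not made up. A row lasts 1/8 s, in which the tool goes at most 62.5 mm and 10.7 degrees, less where a joint would pass 70% of its speed; a pose out of reach is approached as far as the arm can. A call is refused whole if a number of a shift passes 0.0625 or a number of a turn 10.7, either way. A call with a gripper value outside its range is refused whole. "grip" is the closure, from -1 (fully open) to 1 (shut), so that 0 is half open, set as the call begins (left out, the last holds). The fingers move at their own pace and stop on an object; "squeeze" is the grip in N (left out, the last holds). Time passes only in rows, so rows that do not move let the fingers close. It gives the time, the measured TCP pose, the force and the opening at its end, in the units of the state.
- robot.get_state(): the state, without advancing time (a new reading comes with each control period).
- robot.capture(name): name is "side" or "top"; returns the picture (480x640x3 uint8, red, green, blue); there is no depth.
- robot.camera_model(name): a dict with "K" (3x3 intrinsics, pixels), "dist" ([k1, k2, p1, p2, k3] as OpenCV has them; the pictures are not rectified), "T" (4x4, takes a point from camera to world coordinates). Camera axes: x right, y down, z forward; pixel columns grow to the right and rows downward; lengths in m; the calibration is good to about 2 mm. A picture is of the moment at which its call begins. camera_model takes no time and is no camera call.
- robot.hand_in(): hands the job in, once; it reports no verdict.
Trained networks look in the newest picture that a camera, given by its name, has taken for a name from the list of things; names that differ only in an ending like _2 or _b are one class to them, and where a whole thing is asked for, a point or a joint stands for the part that bears it (a point fixed in the world has none). Each returns a list of dicts, best first, with "p" (0 to 1); they miss things now and then, are a little off and sometimes report something else, mostly with a low value. They report only what shows in the picture. A call takes as long as a camera call.
- robot.boxes_of(thing, camera): "rect" ([left, top, width, height] in pixels, round what is visible of it).
- robot.masks_of(thing, camera): "mask" (480x640 bool, what is visible of it) and "rect" ([left, top, width, height] in pixels, round what is visible of it).
- robot.tip_of(thing, camera): "centre" ([column, row] in pixels: a listed point, or the origin of a listed thing).
The state is a dict: "t": time; "qpos": joint angles; "qvel": joint speeds; "effort": joint torques, N m; "tool_pos": TCP position; "tool_rot": TCP orientation; "wrist_force": force on the tool from outside, world axes, zero at the start; "torque": the same for the moment, N m; "finger_gap": opening from 0.0 (shut) to 1.0 (fully open).
Only numpy, scipy, OpenCV 4.12 (cv2) and the standard library are available. Lean on these libraries where they do the work, as an engineer would, in place of code of your own. Each camera call takes 0.05 s, during which the arm holds its last target. There are 200 camera calls.

## Working session

There is one attempt and no reset: what is moved stays moved. The work goes in short steps, Python scripts to look and compute and a tool call to move; the robot and the scene stay as the last step left them, time stands still between calls to the robot, and variables do not carry over. Pictures are saved under pics/ and viewed, about 8 in all and at most 12, crops included, and the job is handed in when it is done.

Besides the shell and the picture viewer there is one more tool, called after "Call:" as a command line: name --argument value ..., lists and objects as JSON in quotes. arm_command: Moves the arm, as the interface text tells. Its arguments: {"type":"object","properties":{"increments":{"type":"array"},"grip":{"type":"number"},"squeeze":{"type":"number"}},"required":["increments"]}

```bash
mkdir -p pics
cat > h.py <<'E'
import numpy as np, cv2
from workcell import robot
def ray(cam,px):
    m=robot.camera_model(cam);K=np.array(m["K"]);d=np.array(m["dist"]);T=np.array(m["T"])
    u=cv2.undistortPoints(np.array([[px]],float),K,d)[0,0]
    return T[:3,3],T[:3,:3]@np.array([u[0],u[1],1.])
def at_z(cam,px,z):
    o,r=ray(cam,px);return o+r*(z-o[2])/r[2]
def proj(cam,P):
    m=robot.camera_model(cam);T=np.linalg.inv(np.array(m["T"]))
    return cv2.projectPoints(np.array(P,float).reshape(-1,3),cv2.Rodrigues(T[:3,:3])[0],T[:3,3],np.array(m["K"]),np.array(m["dist"]))[0][:,0]
def tri(p1,p2):
    A=np.zeros((3,3));b=np.zeros(3)
    for c,p in (("side",p1),("top",p2)):
        o,r=ray(c,p);r=r/np.linalg.norm(r);M=np.eye(3)-np.outer(r,r);A+=M;b+=M@o
    return np.linalg.solve(A,b)
E
python3 - <<'E'
from h import *
np.set_printoptions(precision=4,suppress=True)
ims=[]
for c in ("side","top"):
    im=robot.capture(c);ims.append(im)
    print(c,np.array(robot.camera_model(c)["T"])[:3,3])
    cv2.imwrite(f"pics/{c}0.png",im[:,:,::-1])
for n,z in (("cap_top",.1255),("plunger_top",.134),("neck",.083),("tank",0),("small_bin",0),("offcut_1",0),("tape_measure",0)):
    ps={}
    for c in ("side","top"):
        r=robot.tip_of(n,c)
        for q in r[:2]: print(n,c,round(q["p"],2),np.round(q["centre"],1),at_z(c,q["centre"],z))
        if r: ps[c]=r[0]["centre"]
    if len(ps)==2: print("  tri",tri(ps["side"],ps["top"]))
print(robot.get_state())
E
```

```text
side [ 0.4147 -1.2491  0.6947]
top [ 0.3353 -0.1252  1.2517]
cap_top side 0.71 [330.5 201.7] [0.5302 0.0602 0.1255]
cap_top top 0.74 [233.4 228.9] [0.5199 0.0458 0.1255]
cap_top top 0.46 [455.  215.4] [ 0.5483 -0.4263  0.1255]
  tri [0.5239 0.045  0.1314]
plunger_top side 0.63 [318.  215.2] [ 0.4872 -0.0506  0.134 ]
plunger_top top 0.56 [281.9 246.5] [ 0.4809 -0.0578  0.134 ]
  tri [ 0.4837 -0.0579  0.137 ]
neck side 0.87 [326.5 216.6] [0.5184 0.0479 0.083 ]
neck top 0.89 [236.2 234.1] [0.5152 0.0459 0.083 ]
neck top 0.69 [177.5 285.5] [0.4026 0.172  0.083 ]
  tri [0.5167 0.0458 0.0838]
tank side 0.7 [323.8 249.7] [ 0.5084 -0.004   0.    ]
tank top 0.68 [266.7 247.7] [ 0.4956 -0.0141  0.    ]
  tri [ 0.5013 -0.0145  0.0051]
small_bin side 0.96 [380.7 321. ] [ 0.6185 -0.3491  0.    ]
small_bin top 0.73 [453.7 218.5] [ 0.5645 -0.4565  0.    ]
small_bin top 0.69 [405.6 199. ] [ 0.6117 -0.343   0.    ]
  tri [ 0.5751 -0.4413  0.0679]
offcut_1 side 0.87 [291.3 221.2] [0.4141 0.192  0.    ]
offcut_1 top 0.64 [178.4 288.1] [0.4013 0.1908 0.    ]
  tri [ 0.4077  0.1911 -0.    ]
tape_measure top 0.79 [453.8 217.4] [ 0.5672 -0.4568  0.    ]
{'t': 0.8, 'qpos': array([-1.2822,  0.3332,  0.0399,  1.4654, -0.0134,  1.3433, -0.0585]), 'qvel': array([ 0.0002, -0.0015,  0.0005, -0.0003, -0.    ,  0.0001,  0.    ]), 'effort': array([  0.0006, -65.6044,   1.3334, -40.4035,  -0.0599,   0.0355,
         0.0001]), 'tool_pos': array([0.2458, 0.6017, 0.2226]), 'tool_rot': array([ 3.1416, -0.    ,  2.7538]), 'wrist_force': array([ 0.2225, -0.3106,  0.5517]), 'torque': array([ 0.0305, -0.0331,  0.0476]), 'finger_gap': 0.9981697511872357}
```

Run:
```python
import cv2,numpy as np
a=cv2.imread("pics/side0.png");b=cv2.imread("pics/top0.png")
A=cv2.resize(a[150:370,230:450],None,fx=1.8,fy=1.8,interpolation=3);B=cv2.resize(b[130:350,120:340],None,fx=1.8,fy=1.8,interpolation=3)
cv2.imwrite("pics/c0.png",np.hstack([A,B]))
```

```text
(no output)
```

View pics/top0.png

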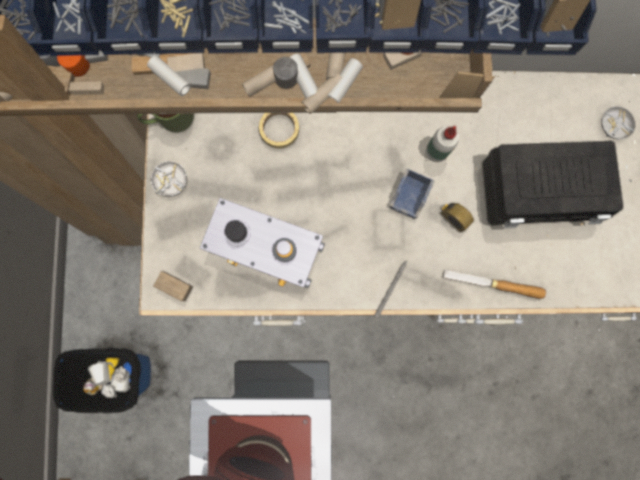

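View pics/c0.png

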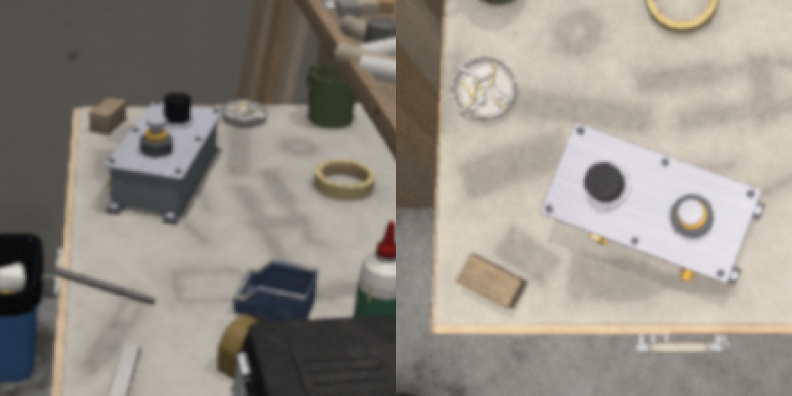

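View pics/side0.png

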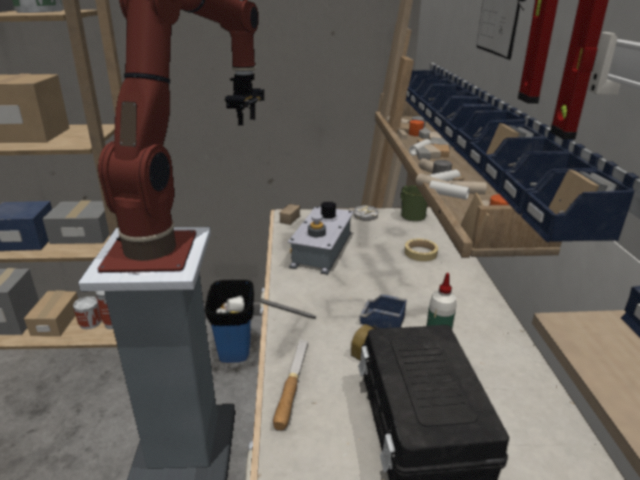

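Run:
```python
from h import *
np.set_printoptions(precision=3,suppress=True)
for p in [(141,245),(143,110),(141,313),(107,245)]: print(p,at_z("top",p,0),at_z("top",p,.3),at_z("top",p,.6))
# cover corners (top, z=.08)
c=np.array([at_z("top",p,.08)[:2] for p in [(221,201),(323,238),(307,286),(204,247)]]);print(c)
for i in range(4):
    d=c[(i+1)%4]-c[i];print(np.hypot(*d),np.degrees(np.arctan2(d[1],d[0])))
```

```text
(141, 245) [0.503 0.283 0.   ] [0.463 0.185 0.3  ] [0.422 0.087 0.6  ]
(143, 110) [0.836 0.293 0.   ] [0.716 0.193 0.3  ] [0.596 0.093 0.6  ]
(141, 313) [0.344 0.277 0.   ] [0.342 0.18  0.3  ] [0.34  0.084 0.6  ]
(107, 245) [0.503 0.364 0.   ] [0.463 0.247 0.3  ] [0.422 0.13  0.6  ]
[[ 0.59   0.082]
 [ 0.507 -0.145]
 [ 0.401 -0.11 ]
 [ 0.487  0.117]]
0.2411986684956122 -110.26969689064586
0.11100817103356421 161.5154373766086
0.2419952974149808 69.21905526927077
0.1088277951737521 -18.863288774267197
```

Call:
arm_command --increments '[{"slide": [0,-0.04,0],"twist": [0,0,0]},{"slide": [0,-0.04,0],"twist": [0,0,0]},{"slide": [0,-0.04,0],"twist": [0,0,0]},{"slide": [0,-0.04,0],"twist": [0,0,0]},{"slide": [-0.0597,-0.0037,0],"twist": [0,0,7]},{"slide": [-0.0597,-0.0037,0],"twist": [0,0,7]},{"slide": [-0.0597,-0.0037,0],"twist": [0,0,7]},{"slide": [-0.0597,-0.0037,0],"twist": [0,0,7]}]' --grip 1 --squeeze 15

```text
t: 1.8
tool_pos: [0.3779, 0.3121, 0.2228]
tool_rot: [3.141, -0.0, 2.261]
wrist_force: [0.2, 0.3, 0.0]
finger_gap: 0.174
```

Call:
arm_command --increments '[{"slide": [-0.0597,-0.0037,0],"twist": [0,0,7]},{"slide": [-0.0597,-0.0037,0],"twist": [0,0,7]},{"slide": [-0.0597,-0.0037,0],"twist": [0,0,7]},{"slide": [-0.0597,-0.0037,0],"twist": [0,0,7]},{"slide": [-0.0597,-0.0037,0],"twist": [0,0,7]},{"slide": [-0.0597,-0.0037,0],"twist": [0,0,7]},{"slide": [-0.0388,-0.0014,0.04],"twist": [0,0,4.5]},{"slide": [0,0,0],"twist": [0,0,0]},{"slide": [0,0,0],"twist": [0,0,0]}]'

```text
t: 2.92
tool_pos: [0.4865, -0.0572, 0.1829]
tool_rot: [3.141, -0.0, 1.454]
wrist_force: [0.3, 1.0, -0.7]
finger_gap: 0.007
```

```bash
cat > look.py <<'E'
from h import *
import sys
np.set_printoptions(precision=4,suppress=True)
s=robot.get_state();print(s["t"],s["tool_pos"],s["tool_rot"],s["wrist_force"],s["finger_gap"],s["qpos"])
Z={"cap_top":.1255,"plunger_top":.134,"neck":.083,"tank":0}
for k in range(2):
  for c in ("side","top"):
    im=robot.capture(c)
    for n in sys.argv[2:]:
        r=robot.tip_of(n,c)
        if r: print(n,c,round(r[0]["p"],2),np.round(r[0]["centre"],1),at_z(c,r[0]["centre"],Z[n]))
    if k==1:
        cv2.imwrite(f"pics/{sys.argv[1]}_{c}.png",im[:,:,::-1])
E
python3 look.py a plunger_top neck cap_top
python3 - <<'E'
from h import *
a=cv2.imread("pics/a_side.png");b=cv2.imread("pics/a_top.png")
tcp=robot.get_state()["tool_pos"]
for im,c in((a,"side"),(b,"top")):
    print(c,proj(c,[tcp,[.482,-.059,.134],[.518,.045,.1255]]))
A=cv2.resize(a[130:330,230:430],None,fx=2,fy=2,interpolation=3);B=cv2.resize(b[150:350,180:380],None,fx=2,fy=2,interpolation=3)
cv2.imwrite("pics/c1.png",np.hstack([A,B]))
E
```

```text
2.925 [ 0.4865 -0.0572  0.1829] [ 3.1414 -0.0003  1.4545] [ 0.2527  0.9639 -0.6862] 0.007318958391922103 [-0.6324  0.0124  0.6734  1.9259 -0.0086  1.2058 -0.0722]
plunger_top side 0.54 [318.5 215.9] [ 0.4883 -0.0551  0.134 ]
neck side 0.87 [327.4 217.4] [0.5206 0.0423 0.083 ]
cap_top side 0.6 [328.3 203. ] [0.523  0.0508 0.1255]
plunger_top side 0.42 [315.7 219.6] [ 0.4795 -0.0782  0.134 ]
neck side 0.69 [326.8 216.2] [0.5195 0.0506 0.083 ]
cap_top side 0.6 [328.8 202.6] [0.5247 0.0537 0.1255]
side [[318.01026572 199.87160534]
 [316.26870379 216.53937183]
 [326.72862727 203.82033985]]
top [[280.5392919  240.75524387]
 [282.49501867 245.99909652]
 [233.76424662 229.76780315]]
```

View pics/c1.png

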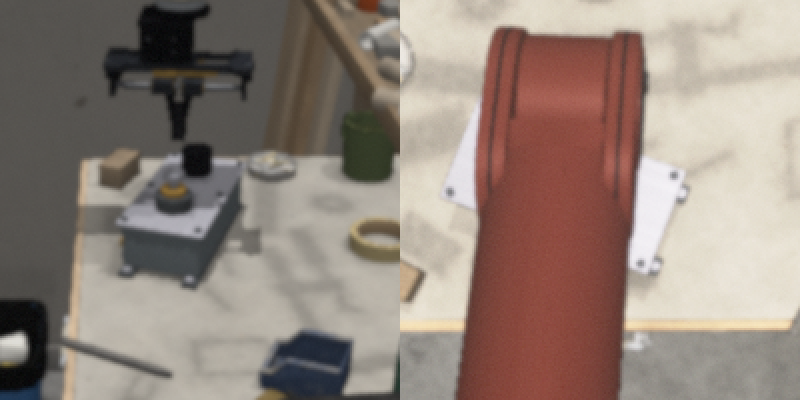

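```bash
cat > ov.py <<'E'
from h import *
import sys
def ov(files,pl,cp,out,f=8,w=50):
    t=np.linspace(0,2*np.pi,60);o=[]
    for c,fn,roi in files:
        im=cv2.imread(fn);x0,y0=roi
        A=cv2.resize(im[y0:y0+w,x0:x0+w],None,fx=f,fy=f,interpolation=cv2.INTER_CUBIC)
        for (x,y),r,z,col in ((pl,.015,.134,(0,0,255)),(pl,.026,.102,(0,255,0)),(cp,.023,.123,(255,0,0)),(cp,.029,.083,(255,255,0))):
            P=proj(c,np.c_[x+r*np.cos(t),y+r*np.sin(t),0*t+z])
            cv2.polylines(A,[((P-[x0,y0]+.5)*f).astype(np.int32)],True,col,1)
        o.append(A)
    cv2.imwrite(out,np.hstack(o))
E
python3 -c "
from ov import *
ov([('side','pics/side0.png',(290,190)),('top','pics/top0.png',(255,220))],(.482,-.059),(.518,.045),'pics/o1.png')
ov([('side','pics/side0.png',(300,180)),('top','pics/top0.png',(210,205))],(.482,-.059),(.518,.045),'pics/o2.png')
a=cv2.imread('pics/o1.png');b=cv2.imread('pics/o2.png');cv2.imwrite('pics/o3.png',cv2.resize(np.vstack([a,b]),(600,600),interpolation=cv2.INTER_AREA))"
```

```text
(no output)
```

View pics/o3.png

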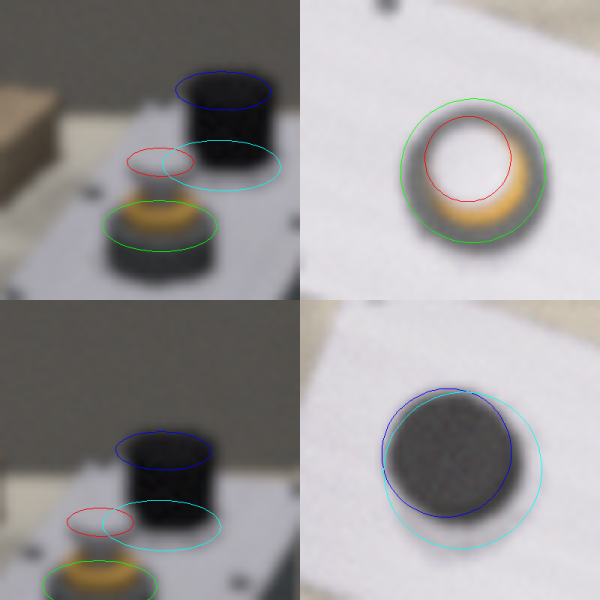

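Call:
arm_command --increments '[{"slide": [-0.0046,-0.005,0.01],"twist": [0,0,0]},{"slide": [0,0,0.02],"twist": [0,0,0]},{"slide": [0,0,0.01],"twist": [0,0,0]},{"slide": [0,0,0.004],"twist": [0,0,0]},{"slide": [0,0,0.004],"twist": [0,0,0]},{"slide": [0,0,0.004],"twist": [0,0,0]},{"slide": [0,0,0],"twist": [0,0,0]}]'

```text
t: 4.6
tool_pos: [0.481, -0.0619, 0.1308]
tool_rot: [3.141, 0.0, 1.453]
wrist_force: [-1.7, -0.4, 3.0]
finger_gap: 0.01
```

Call:
arm_command --increments '[{"slide": [0,0,0.003],"twist": [0,0,0]},{"slide": [0,0,0.002],"twist": [0,0,0]},{"slide": [0,0,0.001],"twist": [0,0,0]},{"slide": [0,0,0],"twist": [0,0,0]}]'

```text
t: 5.1
tool_pos: [0.4811, -0.0619, 0.1248]
tool_rot: [3.141, -0.0, 1.453]
wrist_force: [-2.0, -0.4, 6.5]
finger_gap: 0.003
```

Call:
arm_command --increments '[{"slide": [0,0,0.001],"twist": [0,0,0]},{"slide": [0,0,0.001],"twist": [0,0,0]},{"slide": [0,0,0],"twist": [0,0,0]}]'

```text
t: 5.48
tool_pos: [0.4812, -0.0619, 0.1242]
tool_rot: [3.141, -0.001, 1.453]
wrist_force: [-8.4, 0.4, 24.9]
finger_gap: 0.005
```

Call:
arm_command --increments '[{"slide": [0,0,0],"twist": [0,0,0]},{"slide": [0,0,0],"twist": [0,0,0]},{"slide": [0,0,-0.004],"twist": [0,0,0]},{"slide": [0,0,-0.008],"twist": [0,0,0]},{"slide": [0,0,-0.02],"twist": [0,0,0]},{"slide": [0,0,-0.03],"twist": [0,0,0]},{"slide": [0,0,-0.03],"twist": [0,0,0]},{"slide": [0,0,0],"twist": [0,0,0]}]'

```text
t: 6.48
tool_pos: [0.4819, -0.0618, 0.2165]
tool_rot: [3.138, -0.001, 1.454]
wrist_force: [0.7, 0.1, 0.2]
finger_gap: 0.011
```

```bash
python3 look.py b cap_top plunger_top neck; python3 -c "
from h import *
print(proj('side',[[.481,-.061,.134],[.481,-.061,.124],[.519,.044,.1255]]))
a=cv2.imread('pics/side0.png')[180:240,290:350];b=cv2.imread('pics/b_side.png')[180:240,290:350]
cv2.imwrite('pics/c2.png',cv2.resize(np.hstack([a,b]),None,fx=6,fy=6,interpolation=3))"
```

```text
6.475 [ 0.4819 -0.0618  0.2165] [ 3.1383 -0.0012  1.4537] [0.6669 0.1246 0.2421] 0.011254832028748898 [-0.639  -0.0344  0.6708  1.8903  0.0213  1.2748 -0.0918]
cap_top side 0.5 [329.6 204.5] [0.526  0.0399 0.1255]
plunger_top side 0.55 [316.6 215.2] [ 0.4833 -0.0505  0.134 ]
neck side 0.88 [326.6 218.2] [0.5179 0.0369 0.083 ]
cap_top side 0.73 [329.9 202.4] [0.528  0.0551 0.1255]
plunger_top side 0.4 [317.1 217. ] [ 0.4841 -0.062   0.134 ]
neck side 0.76 [329.  219.6] [0.5242 0.0271 0.083 ]
[[315.93817108 216.85874984]
 [315.90324127 220.18986995]
 [327.09551927 203.95459112]]
```

View pics/c2.png

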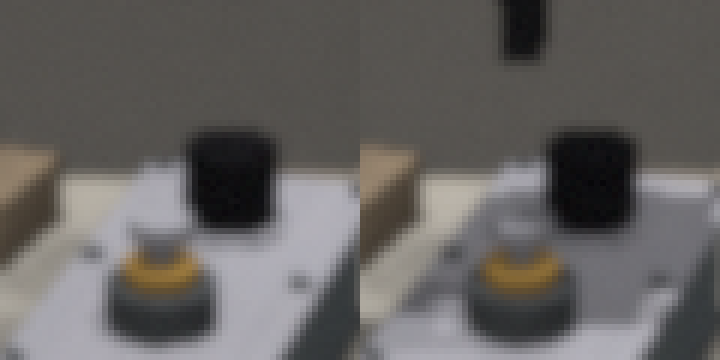

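Call:
arm_command --increments '[{"slide": [0.0548,0.013,0],"twist": [0,0,0]},{"slide": [0.0548,0.0129,0],"twist": [0,0,0]},{"slide": [0,0,0],"twist": [0,0,0]},{"slide": [0,0,0],"twist": [0,0,0]},{"slide": [0,0,0],"twist": [0,0,0]},{"slide": [0,0,0],"twist": [0,0,0]},{"slide": [0,0,0.02],"twist": [0,0,0]},{"slide": [0,0,0.02],"twist": [0,0,0]},{"slide": [0,0,0.01],"twist": [0,0,0]},{"slide": [0,0,0.01],"twist": [0,0,0]},{"slide": [0,0,0],"twist": [0,0,0]}]' --grip -1

```text
t: 8.65
tool_pos: [0.5191, 0.0438, 0.1542]
tool_rot: [-3.141, 0.0, 1.453]
wrist_force: [0.2, -0.0, 0.5]
finger_gap: 0.993
```

```bash
python3 look.py c cap_top; python3 -c "
from h import *
t=robot.get_state()['tool_pos'];print(proj('side',[t,[.52,.044,.1255]]))
b=cv2.imread('pics/c_side.png')[150:250,280:380]
cv2.imwrite('pics/c3.png',cv2.resize(b,None,fx=5,fy=5,interpolation=3))"
```

```text
8.65 [0.5191 0.0438 0.1542] [-3.1409  0.0004  1.4533] [ 0.2488 -0.0248  0.4885] 0.9927654681695698 [-0.7136  0.1241  0.5909  1.8903 -0.0754  1.1499 -0.2128]
cap_top side 0.56 [328.1 204.1] [0.5218 0.0429 0.1255]
cap_top top 0.56 [234.6 227.8] [0.5222 0.0433 0.1255]
cap_top side 0.52 [325.4 202.6] [0.5147 0.054  0.1255]
cap_top top 0.47 [232.9 225.6] [0.527  0.047  0.1255]
[[327.44784181 194.62654414]
 [327.4380126  203.95061088]]
```

View pics/c3.png

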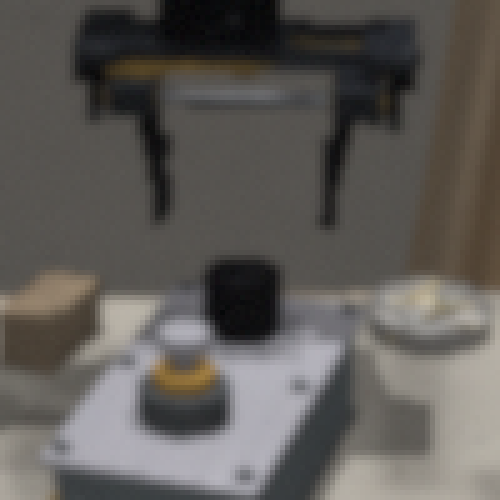

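Call:
arm_command --increments '[{"slide": [0,0,0.02],"twist": [0,0,0]},{"slide": [0,0,0.02],"twist": [0,0,0]},{"slide": [0,0,0.015],"twist": [0,0,0]},{"slide": [0,0,0.007],"twist": [0,0,0]},{"slide": [0,0,0],"twist": [0,0,0]},{"slide": [0,0,0],"twist": [0,0,0]}]'

```text
t: 9.8
tool_pos: [0.5197, 0.044, 0.0931]
tool_rot: [3.141, -0.0, 1.453]
wrist_force: [-1.2, 0.0, 0.7]
finger_gap: 0.995
```

Call:
arm_command --increments '[{"slide": [0,0,0],"twist": [0,0,0]},{"slide": [0,0,0],"twist": [0,0,0]},{"slide": [0,0,0],"twist": [0,0,0]},{"slide": [0,0,0],"twist": [0,0,0]},{"slide": [0,0,0],"twist": [0,0,0]},{"slide": [0,0,0],"twist": [0,0,0]},{"slide": [0,0,0],"twist": [0,0,0]},{"slide": [0,0,0],"twist": [0,0,0]}]' --grip 1 --squeeze 15

```text
t: 10.8
tool_pos: [0.5193, 0.0439, 0.0926]
tool_rot: [-3.142, 0.0, 1.453]
wrist_force: [-0.6, -0.2, 1.0]
finger_gap: 0.506
```

Call:
arm_command --increments '[{"slide": [0,0,0],"twist": [0,0,-2]},{"slide": [0,0,0],"twist": [0,0,-2]},{"slide": [0,0,0],"twist": [0,0,-2]},{"slide": [0,0,0],"twist": [0,0,-2]},{"slide": [0,0,0],"twist": [0,0,-2]},{"slide": [0,0,0],"twist": [0,0,-2]},{"slide": [0,0,0],"twist": [0,0,0]}]'

```text
t: 11.68
tool_pos: [0.5193, 0.044, 0.0926]
tool_rot: [3.142, -0.0, 1.664]
wrist_force: [0.9, 0.3, -1.0]
finger_gap: 0.503
```

```bash
python3 -c "
from h import *
s=robot.get_state();print(s)"
```

```text
{'t': 11.675, 'qpos': array([-0.6693925 ,  0.19822038,  0.55729439,  1.95443579, -0.12242327,
        1.02165528,  0.03600691]), 'qvel': array([-0.00079777, -0.00028935,  0.00152089, -0.00034348, -0.00216941,
       -0.00134646, -0.0236981 ]), 'effort': array([ 6.57603750e-02, -4.28624296e+01,  4.37322870e+00, -3.50420594e+01,
       -4.02437313e-02,  3.54209973e-02,  3.76281738e-01]), 'tool_pos': array([0.51930703, 0.0439611 , 0.09257566]), 'tool_rot': array([ 3.14158407e+00, -1.14542869e-05,  1.66360737e+00]), 'wrist_force': array([ 0.85356823,  0.31833391, -1.01203941]), 'torque': array([-0.03893603,  0.06430396,  0.03403864]), 'finger_gap': 0.5025085768029884}
```

Call:
arm_command --increments '[{"slide": [0,0,0],"twist": [0,0,-2]},{"slide": [0,0,0],"twist": [0,0,0]}]'

```text
t: 11.92
tool_pos: [0.5193, 0.044, 0.0926]
tool_rot: [3.142, 0.0, 1.699]
wrist_force: [0.2, 0.1, 0.4]
finger_gap: 0.508
```

```bash
cat > st.py <<'E'
from h import *
np.set_printoptions(precision=4,suppress=True)
s=robot.get_state();print({k:np.round(s[k],3) for k in ("t","qpos","effort","tool_rot","torque","wrist_force","finger_gap")})
E
python3 st.py
```

```text
{'t': np.float64(11.925), 'qpos': array([-0.666,  0.198,  0.553,  1.954, -0.121,  1.022,  0.07 ]), 'effort': array([  0.043, -42.937,   4.348, -35.038,  -0.043,   0.041,   0.34 ]), 'tool_rot': array([3.142, 0.   , 1.699]), 'torque': array([-0.116, -0.011,  0.04 ]), 'wrist_force': array([0.19 , 0.117, 0.445]), 'finger_gap': np.float64(0.508)}
```

Call:
arm_command --increments '[{"slide": [0,0,0],"twist": [0,0,-3]},{"slide": [0,0,0],"twist": [0,0,-3]},{"slide": [0,0,0],"twist": [0,0,-3]},{"slide": [0,0,0],"twist": [0,0,-3]}]'

```text
t: 12.42
tool_pos: [0.5193, 0.044, 0.0925]
tool_rot: [-3.141, 0.0, 1.909]
wrist_force: [0.1, -0.1, -0.5]
finger_gap: 0.506
```

```bash
python3 st.py
```

```text
{'t': np.float64(12.425), 'qpos': array([-0.643,  0.196,  0.527,  1.953, -0.115,  1.021,  0.274]), 'effort': array([ -0.379, -43.358,   4.369, -35.025,  -0.055,   0.073,  -0.84 ]), 'tool_rot': array([-3.141,  0.   ,  1.909]), 'torque': array([-0.076, -0.044, -0.041]), 'wrist_force': array([ 0.15 , -0.053, -0.518]), 'finger_gap': np.float64(0.506)}
```

Call:
arm_command --increments '[{"slide": [0,0,0],"twist": [0,0,-6]},{"slide": [0,0,0],"twist": [0,0,-6]},{"slide": [0,0,0],"twist": [0,0,-6]},{"slide": [0,0,0],"twist": [0,0,-6]},{"slide": [0,0,0],"twist": [0,0,-6]},{"slide": [0,0,0],"twist": [0,0,-6]},{"slide": [0,0,0],"twist": [0,0,-6]},{"slide": [0,0,0],"twist": [0,0,-6]},{"slide": [0,0,0],"twist": [0,0,-6]},{"slide": [0,0,0],"twist": [0,0,0]}]'

```text
t: 13.68
tool_pos: [0.5197, 0.0442, 0.0927]
tool_rot: [3.141, 0.001, 2.849]
wrist_force: [1.9, -0.1, -1.4]
finger_gap: 0.503
```

```bash
python3 st.py
```

```text
{'t': np.float64(13.675), 'qpos': array([-0.545,  0.189,  0.416,  1.949, -0.089,  1.021,  1.19 ]), 'effort': array([  0.756, -45.255,   3.826, -34.132,   0.447,   0.837,   1.165]), 'tool_rot': array([3.141, 0.001, 2.849]), 'torque': array([ 0.333, -0.413, -0.006]), 'wrist_force': array([ 1.887, -0.062, -1.404]), 'finger_gap': np.float64(0.503)}
```

Call:
arm_command --increments '[{"slide": [0,0,-0.002],"twist": [0,0,0]},{"slide": [0,0,-0.002],"twist": [0,0,0]},{"slide": [0,0,0],"twist": [0,0,0]}]'

```text
t: 14.05
tool_pos: [0.5193, 0.0444, 0.0967]
tool_rot: [3.141, -0.0, 2.85]
wrist_force: [1.8, 4.1, -1.3]
finger_gap: 0.502
```

Call:
arm_command --increments '[{"slide": [0,0,-0.004],"twist": [0,0,0]},{"slide": [0,0,-0.006],"twist": [0,0,0]},{"slide": [0,0,-0.01],"twist": [0,0,0]},{"slide": [0,0,-0.01],"twist": [0,0,0]},{"slide": [0,0,-0.01],"twist": [0,0,0]},{"slide": [0,0,-0.01],"twist": [0,0,0]},{"slide": [0,0,-0.01],"twist": [0,0,0]},{"slide": [0,0,-0.01],"twist": [0,0,0]},{"slide": [0,0,-0.01],"twist": [0,0,0]},{"slide": [0,0,0],"twist": [0,0,0]},{"slide": [0,0,0],"twist": [0,0,0]},{"slide": [0,0,0],"twist": [0,0,0]}]'

```text
t: 15.55
tool_pos: [0.519, 0.0439, 0.1761]
tool_rot: [-3.141, -0.001, 2.85]
wrist_force: [-0.4, 0.4, 0.2]
finger_gap: 0.505
```

```bash
python3 look.py d cap_top neck plunger_top; python3 -c "
from h import *
A=cv2.resize(cv2.imread('pics/d_side.png')[140:260,270:390],None,fx=3.3,fy=3.3,interpolation=3);B=cv2.resize(cv2.imread('pics/d_top.png')[170:290,190:310],None,fx=3.3,fy=3.3,interpolation=3)
cv2.imwrite('pics/c4.png',np.hstack([A,B]))"
```

```text
15.55 [0.519  0.0439 0.1761] [-3.1411 -0.0007  2.8498] [-0.4273  0.3893  0.1799] 0.5050461636410108 [-0.5624  0.0987  0.4209  1.857  -0.0431  1.1956  1.1515]
cap_top side 0.62 [380.5 320.4] [ 0.5816 -0.5098  0.1255]
neck side 0.75 [327.6 216.1] [0.5219 0.0513 0.083 ]
plunger_top side 0.4 [317.3 216.9] [ 0.4847 -0.0614  0.134 ]
neck top 0.7 [236.9 232.5] [0.5188 0.0444 0.083 ]
plunger_top top 0.42 [283.1 245.6] [ 0.4828 -0.0603  0.134 ]
cap_top side 0.7 [327.2 174.9] [0.5367 0.2857 0.1255]
neck side 0.81 [327.  215.8] [0.5202 0.0534 0.083 ]
plunger_top side 0.51 [317.1 218.3] [ 0.4837 -0.0702  0.134 ]
cap_top top 0.5 [238.3 231.1] [0.5151 0.0353 0.1255]
neck top 0.97 [236.1 230.9] [0.5224 0.0462 0.083 ]
plunger_top top 0.56 [285.3 247.7] [ 0.4784 -0.0649  0.134 ]
```

View pics/c4.png

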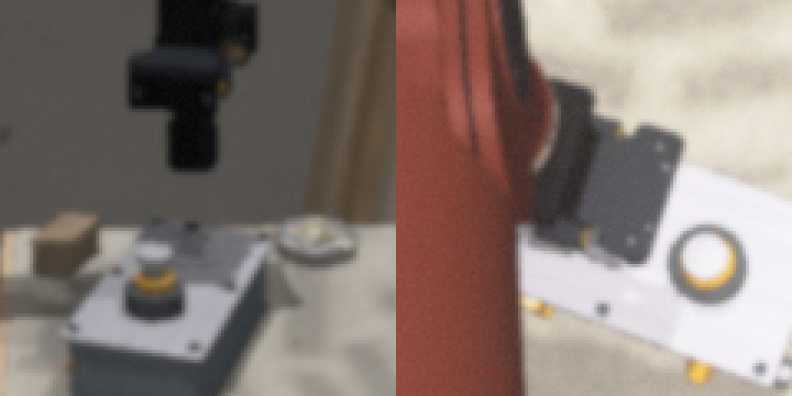

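```bash
python3 -c "
from h import *
s=robot.get_state();print(s['finger_gap'],s['tool_pos'],abs(s['qvel']).max());print(robot.hand_in())"
```

```text
0.5052904713478467 [0.51930107 0.04394242 0.17657602] 0.0020829712856045325
the job is handed in; nothing more can be done
None
```

I vented the tank, loosened the cap and lifted it off, and handed in at about 16 s with the cap held still in the gripper. No verdict is reported, so what follows is from my own checks.

- **Plunger:** I pushed it down with the shut fingers until the force rose to about 25 N at TCP height 0.124 m, which matches the expected stop. I held it there and let it spring back. The side picture taken right after, before I touched the cap, showed the head back at its original height.
- **Cap:** I gripped it at 15 N and turned it anticlockwise seen from above. No stop showed in that direction, so I carried on to 80° and lifted it straight off with almost no resistance.
- **End state:** The finger gap stayed at 0.505 (44 mm, the cap's width). By the tool height, the rim is about 83 mm above the flange, on the neck's axis. The last side picture shows the neck bare and a black shape between the fingers.

**Uncertain points:**
- The torque and joint-effort readings during the turn were noisy, so they alone did not prove the thread was free. The free lift and the last pictures settled it.
- The network's `cap_top` reports in the last look disagreed with each other, and one landed on the parts bin. I relied on the finger gap and the pictures instead.
- I did not measure the bin, the offcut and the tape measure again. The hand stayed well above the offcut and far from the bin and the tape measure.

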